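Set the point and hold the pencil sharpener open

TASK

Get the hand-cranked pencil sharpener ready for the next pencil: turn the point dial on its top until the white pointer stands at the orange mark, then pinch the two black ears of the sprung carriage together so that its jaws open, and pull the carriage straight out until the red band on its guide rods comes out level with the front of the housing (about 28 mm). Keep it there with the ears squeezed, so that a colleague can slip the pencil in: the job finishes while you are still holding it, so do not let go. Leave the other things on the table where they are.

Things in the scene. Friction and masses are not known exactly. Their poses are not given: they have to be found in the camera images.
- sharpener: Blue hand-cranked pencil sharpener, fast on the table by its black suction foot (112 by 86 mm). Origin: centre of the foot's underside, on the table. Its -x axis points out of its front, where the carriage is, roughly towards the robot; z up. Housing 100 (x, -50 to +50) by 66 mm (y), flat top 115 mm above the table. Dial on the top, axis at x +13, y 0 mm. Hand crank at the back, not needed.
- point_dial (a joint): Angle of the point dial, rad, 0 to 4.71, growing clockwise seen from above; it stays where left (friction 0.04 N m). The pointer's direction, counter-clockwise from the sharpener's +x axis, is 2.356 rad minus this value. White plate with 11 even ticks from 0 to 4.71 and one orange mark at 3.14 rad, where the pointer must come (within 0.15). It starts 0.7 to 2.1 rad short of it.
- dial_grip (a point): Middle of the dial's black wing grip, on the dial's upright axis, 131 mm above the table; its x axis points along the wing to the white pointer (a white line on the top and end of one half of the wing). Wing 36 mm long, 11 mm wide, from 120 to 144 mm above the table, on a round skirt 39 mm across whose top is 120 mm above the table.
- dial_mark (a point): Middle of the orange mark on the dial's scale, 24 mm from the dial's axis, 117 mm above the table.
- carriage (a joint): How far the carriage is pulled out along the sharpener's -x axis, m: 0 home, 0.042 end stop. A spring pulls it back: 3.3 N at home, 110 N/m more, about 6.4 N at the mark. Mark: a red band, 6 mm wide, on both steel guide rods (22 mm either side of the middle; hidden in the housing when home). Its middle is level with the housing's front at 0.028 (0.024 to 0.032 is right).
- plate_top (a point): Middle of the top edge of the carriage's aluminium face plate, 112 mm above the table, 54 mm ahead of the sharpener's origin when home; it moves with the carriage. Plate 58 mm wide, 8 mm thick, 58 to 112 mm above the table, flat against the housing when home.
- ears (a point): Middle between the two ears of the carriage, 111 mm above the table, 73 mm ahead (-x) of the sharpener's origin when home; moves with the carriage, axes as the sharpener's. Ears: upright black ribbed tabs left and right, 58 to 84 mm ahead, 5 mm thick, 97 to 125 mm above the table, 42 mm over the outer faces free, 32 squeezed. Below them the pencil nose, 26 mm across, top 92 mm above the table.
- ear_left (a joint): How far the left (+y) ear is squeezed inwards, m: 0 free (jaws shut), 0.005 fully in (jaws open). Both ears are geared together and sprung outwards: a pinch of about 5 N on each takes them fully in. More than 0.0025 counts as squeezed.
- pencil: Loose green pencil waiting for the colleague, 182 mm long, 7 mm thick, lying on the table beside the sharpener; origin under its middle, its x axis along it. Leave it.
- eraser: White eraser in a blue sleeve, about 56 by 22 by 13 mm, lying on the table on the other side of the sharpener; origin under its middle. Leave it.
- ink_jar: Small ink jar, 52 mm across, 55 mm high; origin under its centre. Leave it.
- tape_roll: Yellow roll of tape lying flat, 90 mm across, 25 mm high; origin under its centre. Leave it.
- brush_tin: Steel tin of brushes, 76 mm across, about 210 mm high with the brushes, behind the sharpener; origin under its centre. Leave it.
- squeeze_bottle: White squeeze bottle with a red nozzle, 60 mm across, 160 mm high, behind the sharpener; origin under its centre. Leave it.
- ruler: Steel ruler, 300 by 32 by 4 mm, lying on the drawing board on the left; origin under its middle. Leave it.

How it is judged:
By the outcome, as a careful person would: the job done as asked, in the order asked, and still so for the second after the job is handed in, while the arm keeps its last pose, push and grip.
It also fails if it takes over 64 s, if anything falls off the work surface, if the arm or the gripper's body presses on something with over 40 N, if the wrist force passes 120 N, or if a joint passes its speed limit or range.

ROBOT

A 7-joint arm with a two-finger parallel gripper is mounted at the origin on the work surface. World frame = base frame: x ahead of the robot, y to its left, z up, the work surface at z = 0. Lengths are in m, angles in rad, forces in N, time in s.
With the tool pointing down it reaches from about 0.4 to 0.85 m from the base axis. Payload 4.4 kg.
Tool frame: the origin (TCP) lies midway between the tips of the shut fingers; the grasp point (between the pads) lies bot.grip_depth behind it (bot.grip_depth is the distance from the TCP to the grasp point, in m); x points along the fingers, y is the direction in which the jaws open and shut, and the axes are right-handed (so a half turn about x gives the same grasp; the last joint's range is limited). The gripper opens to 94 mm and grips with 3 to 60 N. Pads are 16 mm wide; open, the fingers measure 119 mm over their backs; the gripper's body (75 mm by 177 mm) begins 78 mm behind the grasp point.
Start: joints at [-1.237, 0.628, 0.038, 1.517, -0.027, 0.996, -0.02], TCP at [0.253, 0.599, 0.205] pointing down, gripper open.
Joint ranges: [-3.06, 3.06], [-0.37, 2.12], [-1.25, 1.32], [0.18, 2.47], [-1.1, 4.24], [0.23, 1.98], [-2.94, 2.94]. Speed limits (rad/s): [2.57, 2.57, 3.14, 3.14, 3.14, 3.14, 3.14].

INTERFACE

Orientations are given as [roll, pitch, yaw] about the fixed x, y, z axes, in that order (R = Rz(yaw) Ry(pitch) Rx(roll)).
In Python, from bench import bot gives the robot as it stands.
- The arm moves only by the shell command python3 -m creep 'ROWS' [FORCE]. ROWS is JSON, a list of rows, each an object of numbers: "gripper": the opening in per cent of the stroke, from 0 (shut) to 100 (fully open); "dx", "dy", "dz": the shift along the world's x, y, z in m; "roll": the turn about the world's z in degrees. A call has 1 to 12 rows; each row is the pose to reach, as a shift and turn from the pose measured when the call began; what a row does not reach only later rows make up. A row lasts 1/10 s, in which the tool goes at most 50 mm and 8.59 degrees, less where a joint would pass 70% of its speed; a pose out of reach is approached as far as the arm can. A call with a gripper value outside its range is refused whole. The fingers move at their own pace and stop on an object; FORCE is the grip in N (left out, the last holds). Time passes only in rows, so rows that repeat a pose let the fingers close. It gives the time, the measured TCP pose, the force and the opening at its end, in the units of the state.
- bot.sense(): the state, without advancing time (a new reading comes with each control period).
- bot.camera(name): name is "side" or "top" or "wrist"; returns the picture (420x560x3 uint8, red, green, blue); there is no depth.
- bot.camera_model(name): a dict with "intrinsics" (3x3 intrinsics, pixels), "xyz" and "rotation" of the camera in the world; the wrist camera has in their place "T_tool_cam" (4x4, takes a point from camera to tool coordinates, whose origin is the TCP and whose axes are the tool frame's). Camera axes: x right, y down, z forward; pixel columns grow to the right and rows downward; lengths in m; the calibration is good to about 2 mm. A picture is of the moment at which its call begins: read the wrist's pose just before it. camera_model takes no time and is no camera call.
- bot.close_job(): hands the job in, once; it reports no verdict.
Trained networks look in the newest picture that a camera, given by its name, has taken for a name from the list of things; names that differ only in an ending like _2 or _b are one class to them, and where a whole thing is asked for, a point or a joint stands for the part that bears it (a point fixed in the world has none). Each returns a list of dicts, best first, with "conf" (0 to 1); they miss things now and then, are a little off and sometimes report something else, mostly with a low value. They report only what shows in the picture. A call takes as long as a camera call.
- bot.silhouettes(thing, camera): "mask" (420x560 bool, what is visible of it) and "extent" ([left, top, right, bottom] in pixels, round what is visible of it).
- bot.landmark_of(thing, camera): "position" ([row, column] in pixels: a listed point, or the origin of a listed thing).
The state is a dict: "time": time; "qpos": joint angles; "joint_vel": joint speeds; "tau": joint torques, N m; "position": TCP position; "tcp_rot": TCP orientation; "force": force on the tool from outside, world axes, zero at the start; "ft_torque": the same for the moment, N m; "grip_width": opening from 0.0 (shut) to 1.0 (fully open).
Only numpy, scipy, OpenCV 4.12 (cv2) and the standard library are available. Lean on these libraries where they do the work, as an engineer would, in place of code of your own. Each camera call takes 0.05 s, during which the arm holds its last target. There are 200 camera calls.

## Working session

There is one attempt and no reset: what is moved stays moved. The work goes in short steps, Python scripts to look and compute and a shell command to move; the robot and the scene stay as the last step left them, time stands still between calls to the robot, and variables do not carry over. Pictures are saved under pics/ and viewed, about 8 in all and at most 12, crops included, and the job is handed in when it is done.

```bash
mkdir -p pics; ls
cat > h.py <<'E'
import numpy as np, cv2
from scipy.spatial.transform import Rotation as R
from bench import bot
def cam(name):
    m=bot.camera_model(name)
    K=np.array(m["intrinsics"])
    if "xyz" in m: return K,np.array(m["rotation"]),np.array(m["xyz"])
    s=bot.sense(); T=np.array(m["T_tool_cam"]); Rt=R.from_euler('xyz',s["tcp_rot"]).as_matrix()
    return K,Rt@T[:3,:3],Rt@T[:3,3]+np.array(s["position"])
def onz(name,rc,z,c=None):
    K,Rc,t=c or cam(name); d=Rc@np.linalg.inv(K)@[rc[1],rc[0],1.]
    return t+d*(z-t[2])/d[2]
def proj(name,p,c=None):
    K,Rc,t=c or cam(name); q=K@Rc.T@(np.array(p)-t); return q[1]/q[2],q[0]/q[2]
def save(name,f,crop=None,s=1):
    im=bot.camera(name)[:,:,::-1]
    if crop: im=im[crop[0]:crop[1],crop[2]:crop[3]]
    cv2.imwrite('pics/'+f,cv2.resize(im,None,fx=s,fy=s,interpolation=cv2.INTER_CUBIC))
E
python3 - <<'E'
from h import *
print(bot.sense(),bot.grip_depth)
a=bot.camera('top')[:,:,::-1];b=bot.camera('side')[:,:,::-1]
cv2.imwrite('pics/a.png',a);cv2.imwrite('pics/b.png',b)
for c in('top','side'):
    print(c,cam(c)[2])
    for n,z in (('sharpener',0),('dial_grip',.131),('dial_mark',.117),('plate_top',.112),('ears',.111),('pencil',0),('eraser',0),('ink_jar',0),('tape_roll',0),('brush_tin',0),('squeeze_bottle',0)):
        for l in bot.landmark_of(n,c)[:1]: print(n,l['conf'],np.round(l['position'],1),onz(c,l['position'],z).round(4))
E
```

```text
pics
{'time': 0.0, 'qpos': array([-1.2368116 ,  0.62935034,  0.03843214,  1.51835358, -0.02698829,
        0.99628983, -0.01999057]), 'joint_vel': array([-3.08029468e-04,  2.34780496e-05, -6.69869050e-04,  1.75782133e-03,
        6.05221608e-04,  1.92999359e-04, -1.03882720e-03]), 'tau': array([-3.15594752e-04, -5.49700534e+01,  1.14303656e+00, -1.86640924e+01,
       -5.22649172e-02,  2.34845630e-02,  1.56811016e-04]), 'position': array([0.25270632, 0.59814495, 0.20455583]), 'tcp_rot': array([-1.55551005,  1.56891299, -1.95527072]), 'force': array([0.47438835, 0.54658566, 0.2712969 ]), 'ft_torque': array([-0.03719064,  0.01057546,  0.01805912]), 'grip_width': 0.9999779671306721} 0.0188
top [0.46785718 0.05827589 1.68233354]Traceback (most recent call last):
  File "<stdin>", line 8, in <module>
  File "h.py", line 12, in onz
    return t+d*(z-t[2])/d[2]
                        ~^^^
IndexError: invalid index to scalar variable.
```

```bash
sed -i 's/return K,np.array(m\["rotation"\]),/return K,rot(m["rotation"]),/; s/^def cam(name)/def rot(r):\n    r=np.array(r); return r if r.ndim==2 else R.from_euler("xyz",r).as_matrix()\ndef cam(name)/' h.py
python3 - <<'E'
from h import *
print(bot.camera_model('side'))
for c in('top','side'):
    print(c,cam(c)[2])
    for n,z in (('sharpener',0),('dial_grip',.131),('dial_mark',.117),('plate_top',.112),('ears',.111),('pencil',0),('eraser',0),('ink_jar',0),('tape_roll',0),('brush_tin',0),('squeeze_bottle',0)):
        for l in bot.landmark_of(n,c)[:1]: print(n,l['conf'],np.round(l['position'],1),onz(c,l['position'],z).round(4))
E
```

```text
{'intrinsics': array([[471.78032847,   0.        , 279.83394079],
       [  0.        , 471.78032847, 206.23049281],
       [  0.        ,   0.        ,   1.        ]]), 'xyz': array([ 0.21432211, -0.89192654,  1.03678835]), 'rotation': array([-2.31264189, -0.01758086, -0.3760804 ])}
top [0.46785718 0.05827589 1.68233354]
sharpener 0.98 [227.9 287.9] [ 0.5603 -0.0051  0.    ]
dial_grip 0.54 [223.  294.5] [ 0.5678 -0.019   0.131 ]
dial_mark 0.94 [215.4 292.6] [ 0.5908 -0.0137  0.117 ]
plate_top 0.46 [242.6 292. ] [ 0.5115 -0.0137  0.112 ]
ears 0.64 [253.2 287.1] [ 4.803e-01 -1.000e-04  1.110e-01]
pencil 0.42 [225.8 246.3] [0.5639 0.1256 0.    ]
eraser 0.54 [228.5 335.9] [ 0.562  -0.1558  0.    ]
ink_jar 0.81 [267.2 420.8] [ 0.4473 -0.4224  0.    ]
tape_roll 0.89 [204.7 410.2] [ 0.6426 -0.3894  0.    ]
brush_tin 0.68 [154.1 329.7] [ 0.7982 -0.1333  0.    ]
squeeze_bottle 0.64 [160.3 255.5] [0.7726 0.102  0.    ]
side [ 0.21432211 -0.89192654  1.03678835]
sharpener 0.75 [252. 274.] [ 0.5576 -0.0255  0.    ]
dial_grip 0.5 [213.2 276.7] [ 0.5734 -0.0021  0.131 ]
dial_mark 0.91 [221.2 282.4] [ 0.582  -0.0242  0.117 ]
plate_top 0.77 [227.7 253.5] [ 0.4998 -0.0154  0.112 ]
ears 0.67 [228.2 247.8] [ 0.4847 -0.0108  0.111 ]
pencil 0.44 [216.5 258.6] [0.5659 0.1324 0.    ]
eraser 0.48 [280.9 292.8] [ 0.5679 -0.1441  0.    ]
ink_jar 0.77 [389.5 286.2] [ 0.4328 -0.4279  0.    ]
tape_roll 0.63 [344.9 358.7] [ 0.6432 -0.3861  0.    ]
brush_tin 0.56 [255.3 359.8] [ 0.7884 -0.1264  0.    ]
squeeze_bottle 0.57 [201.5 323.7] [0.7909 0.1247 0.    ]
```

View pics/a.png

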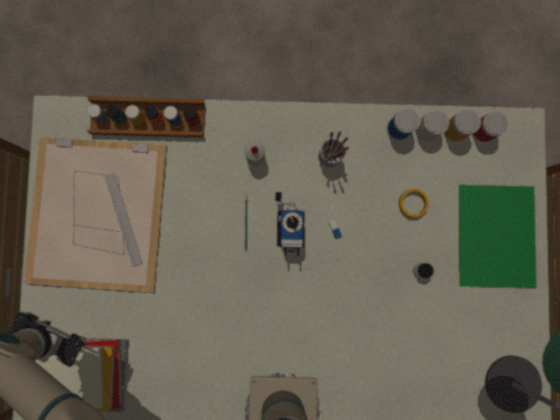

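View pics/b.png

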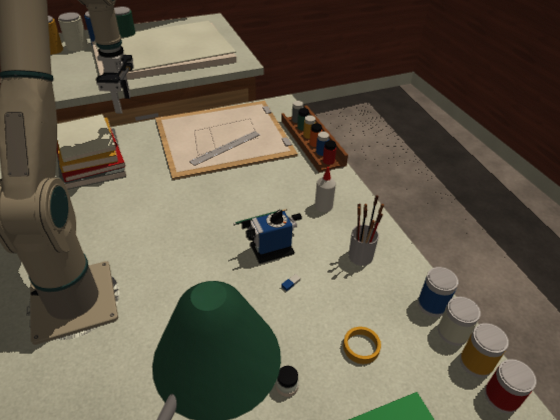

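```bash
python3 - <<'E'
from h import *
s=bot.sense();Rt=R.from_euler('xyz',s["tcp_rot"]).as_matrix();print(Rt.round(3))
T=np.array(bot.camera_model('wrist')['T_tool_cam']);print(T.round(3)); print(bot.camera_model('wrist')['intrinsics'])
E
python3 -m creep '[{"dx":0.02,"dy":-0.05,"dz":0.04},{"dx":0.04,"dy":-0.1,"dz":0.08},{"dx":0.06,"dy":-0.15,"dz":0.11},{"dx":0.08,"dy":-0.2,"dz":0.14},{"dx":0.1,"dy":-0.25,"dz":0.15},{"dx":0.12,"dy":-0.3,"dz":0.15},{"dx":0.14,"dy":-0.35,"dz":0.15},{"dx":0.16,"dy":-0.4,"dz":0.15},{"dx":0.17,"dy":-0.44,"dz":0.15},{"dx":0.18,"dy":-0.48,"dz":0.15},{"dx":0.18,"dy":-0.52,"dz":0.15},{"dx":0.18,"dy":-0.52,"dz":0.15}]'
```

```text
[[-0.     0.389  0.921]
 [ 0.     0.921 -0.389]
 [-1.     0.    -0.   ]]
[[-0.    -0.268  0.963 -0.179]
 [ 1.     0.001  0.    -0.   ]
 [-0.001  0.963  0.268 -0.078]
 [ 0.     0.     0.     1.   ]]
[[332.2893946    0.         281.03699034]
 [  0.         332.2893946  207.74252877]
 [  0.           0.           1.        ]]validation failed for argument at $[0]...
```

```bash
python3 -m creep '[{"gripper":100,"dx":0.02,"dy":-0.05,"dz":0.04,"roll":0},{"gripper":100,"dx":0.04,"dy":-0.1,"dz":0.08,"roll":0},{"gripper":100,"dx":0.06,"dy":-0.15,"dz":0.11,"roll":0},{"gripper":100,"dx":0.08,"dy":-0.2,"dz":0.14,"roll":0},{"gripper":100,"dx":0.1,"dy":-0.25,"dz":0.15,"roll":0},{"gripper":100,"dx":0.12,"dy":-0.3,"dz":0.15,"roll":0},{"gripper":100,"dx":0.14,"dy":-0.35,"dz":0.15,"roll":0},{"gripper":100,"dx":0.16,"dy":-0.4,"dz":0.15,"roll":0},{"gripper":100,"dx":0.17,"dy":-0.44,"dz":0.15,"roll":0},{"gripper":100,"dx":0.18,"dy":-0.48,"dz":0.15,"roll":0},{"gripper":100,"dx":0.18,"dy":-0.52,"dz":0.15,"roll":0},{"gripper":100,"dx":0.18,"dy":-0.52,"dz":0.15,"roll":0}]'
```

```text
time: 2.45
position: [0.4332, 0.0757, 0.3559]
tcp_rot: [0.241, 1.57, -0.161]
force: [0.7, 0.2, -0.4]
grip_width: 1.001
```

Run:
```python
from h import *
save('wrist','c.png',s=1.4)
for n,z in (('sharpener',0),('dial_grip',.131),('dial_mark',.117),('plate_top',.112),('ears',.111)):
    for l in bot.landmark_of(n,'wrist')[:2]: print(n,l['conf'],np.round(l['position'],1),onz('wrist',l['position'],z).round(4))
```

```text
sharpener 0.69 [252.5 264.3] [ 0.5614 -0.0153  0.    ]
dial_grip 0.79 [294.4 262.8] [ 0.5674 -0.0085  0.131 ]
dial_mark 0.91 [306.1 254.7] [ 0.5868 -0.0276  0.117 ]
dial_mark 0.66 [276.7 189.5] [ 0.5095 -0.0918  0.117 ]
plate_top 0.8 [251.6 239.3] [ 0.5041 -0.0125  0.112 ]
ears 0.77 [234.9 236. ] [ 0.4806 -0.0061  0.111 ]
```

View pics/c.png

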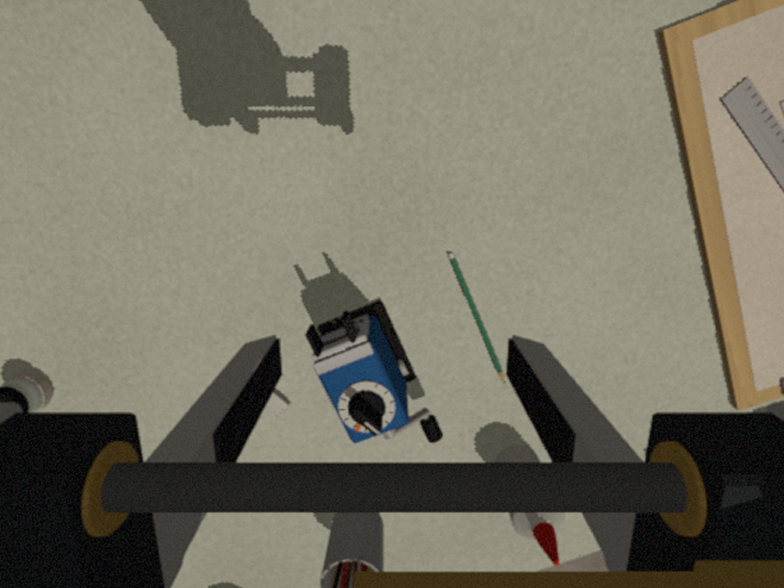

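```bash
python3 -m creep '[{"gripper":100,"dx":0.045,"dy":-0.02,"dz":-0.01,"roll":8},{"gripper":100,"dx":0.09,"dy":-0.04,"dz":-0.02,"roll":16},{"gripper":100,"dx":0.13,"dy":-0.06,"dz":-0.03,"roll":22.9},{"gripper":100,"dx":0.16,"dy":-0.08,"dz":-0.045,"roll":22.9},{"gripper":100,"dx":0.16,"dy":-0.084,"dz":-0.055,"roll":22.9},{"gripper":100,"dx":0.16,"dy":-0.084,"dz":-0.055,"roll":22.9}]'
python3 - <<'E'
from h import *
save('wrist','d.png',(20,260,190,390),3.5/1.2)
P={}
for n,z in (('sharpener',0),('dial_grip',.131),('dial_mark',.117),('plate_top',.112),('ears',.111)):
    for l in bot.landmark_of(n,'wrist')[:1]: P[n]=onz('wrist',l['position'],z);print(n,l['conf'],np.round(l['position'],1),P[n].round(4))
print(bot.camera_model('wrist')['T_tool_cam'][0])
E
```

```text
time: 3.35
position: [0.5916, -0.0028, 0.2981]
tcp_rot: [2.993, 1.565, 2.996]
force: [-0.3, -0.1, 0.4]
grip_width: 1.001
sharpener 0.59 [151.7 278.4] [ 0.5632 -0.005   0.    ]
dial_grip 0.88 [172. 272.] [ 0.5717 -0.0111  0.131 ]
dial_mark 0.61 [186.  256.4] [ 0.5901 -0.0291  0.117 ]
plate_top 0.66 [105.2 273.8] [ 0.504  -0.0101  0.112 ]
ears 0.88 [ 83.1 271.1] [ 0.4819 -0.0132  0.111 ]
[-2.79030545e-04 -2.68143489e-01  9.63378945e-01 -1.79150348e-01]
```

View pics/d.png

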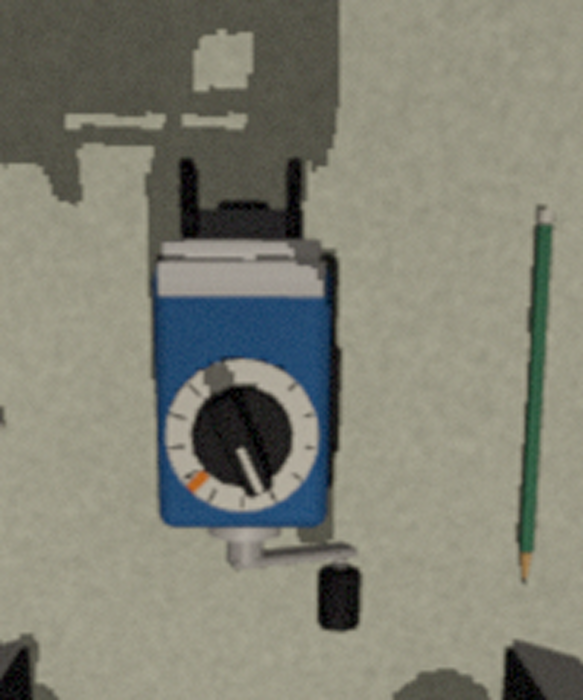

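Run:
```python
from h import *
c=cam('wrist')
def W(x,y,z): return onz('wrist',(y/2.9167+20,x/2.9167+190),z,c)
ce=W(241,435,.117);mk=W(197,482,.117);
p0=W(240.5,450,.144);p1=W(265,492,.144);p1b=W(259,496,.144)
el=W(188,162,.125);er=W(294,162,.125)
l0=W(157,292,.115);l1=W(161,500,.115);r0=W(328,292,.115);r1=W(333,500,.115)
a=lambda u:np.degrees(np.arctan2(u[1],u[0])).round(1)
print('centre',ce,'mark',mk,a(mk-ce),np.linalg.norm(mk-ce))
print('pointer',p0,p1,a(p1-p0),a(p1-ce),a(p1b-ce),np.linalg.norm((p1-ce)[:2]))
print('ears front',el,er,(el+er)/2)
print('edges',a(l1-l0),a(r1-r0),l0,r0,l1,r1)
s=bot.sense();Rt=R.from_euler('xyz',s["tcp_rot"]).as_matrix();print(Rt.round(3),s['qpos'])
```

```text
centre [ 0.5714397  -0.01162783  0.117     ] mark [ 0.58958815 -0.02848931  0.117     ] -42.9 0.024772481062468543
pointer [ 0.57245615 -0.01119324  0.144     ] [ 0.5874773  -0.00252936  0.144     ] 30.0 29.6 21.7 0.018438730424324763
ears front [ 0.4761103  -0.02941709  0.125     ] [0.47593281 0.00693037 0.125     ] [ 0.47602156 -0.01124336  0.125     ]
edges -0.3 2.7 [ 0.51942523 -0.0422064   0.115     ] [0.5191334  0.02018397 0.115     ] [ 0.59715387 -0.04263877  0.115     ] [0.59686697 0.0238321  0.115     ]
[[ 0.001 -0.004  1.   ]
 [ 0.001  1.     0.004]
 [-1.     0.001  0.001]] [-0.19538822  0.46210102  0.23857061  1.55756062 -0.11808978  1.13482694
  1.64355546]
```

```bash
cat >> h.py <<'E'
def pointer(name='wrist',C=(.5714,-.0116)):
    im=bot.camera(name).astype(int); c=cam(name)
    g=im.min(2); pts=[]
    for r in range(420):
        for q in range(560):
            if g[r,q]>110:
                p=onz(name,(r,q),.144,c)[:2]-C
                if np.hypot(*p)<.0185: pts.append(p)
    pts=np.array(pts); u,s,v=np.linalg.svd(pts-pts.mean(0)); m=pts.mean(0)
    d=v[0]*np.sign(v[0]@m)
    return len(pts),m,np.degrees(np.arctan2(*m[::-1])),np.degrees(np.arctan2(*d[::-1]))
E
python3 - <<'E'
from h import *
print(pointer())
E
```

```text
(248, array([0.00947065, 0.00099218]), np.float64(5.980697488518886), np.float64(94.73207925322649))
```

```bash
sed -i 's/<.0185/<rad/; s/C=(.5714,-.0116))/C=(.5714,-.0116),rad=.0135,th=110)/; s/>110/>th/' h.py
python3 - <<'E'
from h import *
for r in (.012,.0135,.015): print(pointer(rad=r,th=90))
E
```

```text
(46, array([0.0050507 , 0.00138926]), np.float64(15.379630240965136), np.float64(4.480348521403234))
(69, array([0.0071224 , 0.00035385]), np.float64(2.84418738053642), np.float64(-30.652477658799448))
(102, array([0.00803022, 0.0001527 ]), np.float64(1.0893964412338755), np.float64(-72.85268985782307))
```

```bash
python3 -m creep '[{"gripper":60,"dx":-0.01,"dy":-0.005,"dz":-0.03,"roll":8},{"gripper":60,"dx":-0.02,"dy":-0.009,"dz":-0.06,"roll":16},{"gripper":60,"dx":-0.02,"dy":-0.009,"dz":-0.09,"roll":24},{"gripper":60,"dx":-0.02,"dy":-0.009,"dz":-0.11,"roll":27},{"gripper":60,"dx":-0.02,"dy":-0.009,"dz":-0.13,"roll":27},{"gripper":60,"dx":-0.02,"dy":-0.009,"dz":-0.13,"roll":27}]'
python3 - <<'E'
from h import *
save('wrist','e.png',(0,420,100,460),1.6)
print(bot.sense()['position'])
c=cam('wrist')
for a in (0,27): 
  for r in (0,.018): print(proj('wrist',(.5714+r*np.cos(np.radians(a)),-.0116+r*np.sin(np.radians(a)),.144),c))
E
```

```text
time: 4.45
position: [0.5708, -0.0124, 0.1688]
tcp_rot: [2.464, 1.566, 2.938]
force: [-0.1, -0.7, -0.3]
grip_width: 0.601
[ 0.57196787 -0.01243031  0.17036972]
(np.float64(238.925263918068), np.float64(282.30827725325787))
(np.float64(261.3025408276504), np.float64(270.05192234759045))
(np.float64(238.925263918068), np.float64(282.30827725325787))
(np.float64(264.0069233413787), np.float64(282.1994736822802))
```

View pics/e.png

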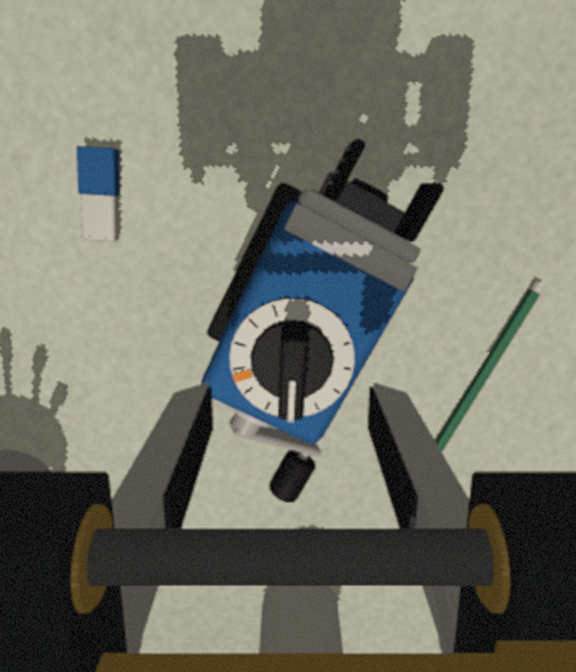

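```bash
python3 -m creep '[{"gripper":60,"dx":0,"dy":0,"dz":-0.025,"roll":0},{"gripper":60,"dx":0,"dy":0,"dz":-0.045,"roll":0},{"gripper":60,"dx":0,"dy":0,"dz":-0.045,"roll":0},{"gripper":5,"dx":0,"dy":0,"dz":-0.045,"roll":0},{"gripper":5,"dx":0,"dy":0,"dz":-0.045,"roll":0},{"gripper":5,"dx":0,"dy":0,"dz":-0.045,"roll":0},{"gripper":5,"dx":0,"dy":0,"dz":-0.045,"roll":0},{"gripper":5,"dx":0,"dy":0,"dz":-0.045,"roll":0},{"gripper":5,"dx":0,"dy":0,"dz":-0.045,"roll":0}]' 20
```

```text
time: 5.4
position: [0.5715, -0.0115, 0.1256]
tcp_rot: [2.033, 1.567, 2.506]
force: [-4.3, 7.8, 5.4]
grip_width: 0.129
```

```bash
python3 -m creep '[{"gripper":5,"dx":0,"dy":0,"dz":0,"roll":-8},{"gripper":5,"dx":0,"dy":0,"dz":0,"roll":-16},{"gripper":5,"dx":0,"dy":0,"dz":0,"roll":-24},{"gripper":5,"dx":0,"dy":0,"dz":0,"roll":-32},{"gripper":5,"dx":0,"dy":0,"dz":0,"roll":-40},{"gripper":5,"dx":0,"dy":0,"dz":0,"roll":-48},{"gripper":5,"dx":0,"dy":0,"dz":0,"roll":-56},{"gripper":5,"dx":0,"dy":0,"dz":0,"roll":-63},{"gripper":5,"dx":0,"dy":0,"dz":0,"roll":-70},{"gripper":5,"dx":0,"dy":0,"dz":0,"roll":-71},{"gripper":5,"dx":0,"dy":0,"dz":0,"roll":-71}]'
```

```text
time: 6.5
position: [0.571, -0.0133, 0.1256]
tcp_rot: [2.036, 1.569, 1.272]
force: [-1.7, -5.3, 1.0]
grip_width: 0.111
```

```bash
python3 -m creep '[{"gripper":60,"dx":0,"dy":0,"dz":0,"roll":0},{"gripper":60,"dx":0,"dy":0,"dz":0,"roll":0},{"gripper":60,"dx":0,"dy":0,"dz":0,"roll":0},{"gripper":60,"dx":0,"dy":0,"dz":0.03,"roll":0},{"gripper":60,"dx":0,"dy":0,"dz":0.07,"roll":8},{"gripper":60,"dx":0,"dy":0,"dz":0.10,"roll":16},{"gripper":60,"dx":0,"dy":0,"dz":0.12,"roll":24},{"gripper":60,"dx":0,"dy":0,"dz":0.12,"roll":32},{"gripper":60,"dx":0,"dy":0,"dz":0.12,"roll":40},{"gripper":60,"dx":0,"dy":0,"dz":0.12,"roll":45},{"gripper":60,"dx":0,"dy":0,"dz":0.12,"roll":45}]'
python3 - <<'E'
from h import *
save('wrist','f.png',(50,270,190,390),2.9167)
c=cam('wrist');print(c[2])
E
```

```text
time: 7.6
position: [0.5711, -0.0127, 0.2458]
tcp_rot: [1.672, 1.568, 1.694]
force: [-0.2, -0.2, 0.5]
grip_width: 0.6
[ 0.49258134 -0.01510869  0.42488316]
```

View pics/f.png

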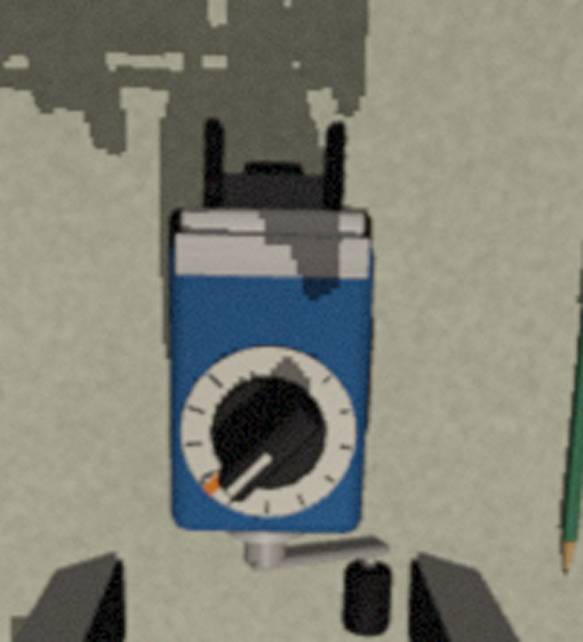

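Run:
```python
from h import *
c=cam('wrist')
def W(x,y,z): return onz('wrist',(y/2.9167+50,x/2.9167+190),z,c)
a=lambda u:np.degrees(np.arctan2(u[1],u[0])).round(1)
ce=W(269,431,.117);mk=W(212,485,.117);p0=W(268,458,.144);p1=W(233,496,.144)
print(ce,a(mk-ce),p0,p1,a(p1-p0),a(p1-ce),np.linalg.norm((p1-ce)[:2]))
el=W(213,120,.125);er=W(336,123,.125);print(el,er,(el+er)/2)
el=W(213,190,.112);er=W(334,190,.112);print(el,er,(el+er)/2)
for q in ((176,280),(371,280),(175,505),(361,505)): print(W(*q,.115))
bot.camera('wrist')
for n,z in (('dial_grip',.131),('dial_mark',.117),('plate_top',.112),('ears',.111)):
    for l in bot.landmark_of(n,'wrist')[:1]: print(n,l['conf'],onz('wrist',l['position'],z).round(4))
```

```text
[ 0.56817692 -0.01167553  0.117     ] -44.5 [ 0.56990565 -0.01209841  0.144     ] [ 0.582091   -0.02247954  0.144     ] -40.4 -37.8 0.01761613579016252
[ 0.47290385 -0.03014979  0.125     ] [0.47299283 0.00586865 0.125     ] [ 0.47294834 -0.01214057  0.125     ]
[ 0.49263642 -0.03067962  0.112     ] [0.49186727 0.00694286 0.112     ] [ 0.49225185 -0.01186838  0.112     ]
[ 0.52022824 -0.04203695  0.115     ]
[0.51898375 0.0194862  0.115     ]
[ 0.59488756 -0.04269191  0.115     ]
[0.59365978 0.01982434 0.115     ]
dial_grip 0.74 [ 0.5678 -0.0131  0.131 ]
plate_top 0.7 [ 0.502  -0.0135  0.112 ]
ears 0.95 [ 0.4836 -0.0128  0.111 ]
```

Run:
```python
from h import *
c=cam('wrist'); im=bot.camera('wrist').min(2).astype(float)
r0,r1,q0,q1=203,221,262,286
print(im[r0:r1,q0:q1].astype(int))
# row-wise weighted centre of line between given rows
```

```text
[[141  82  27   0   0   6   5  22   0   0   0   7  10  11  15  11  25  22
   24  35  27  27  35  32]
 [151 104  31   3   4  15   7   5  12  16   0   0   6   5  20  15  24  30
   24  32  37  37  28  34]
 [161 127  52  26  14  21   0   2   5   0  18   2   0  11  20  14  25  28
   45  63  58  38  27  34]
 [164 140  82  42  23   0   1  15   4   8  11  14  25  20  27  24  30  39
   91 132 128  72  41  36]
 [165 158 125  63  25   2   0   9  10   4   5  11  11  23  34  27  44  84
  135 165 157 102  43  34]
 [165 164 150 103  25  10   0  13   6   0  20  19  29  32  26  41  91 136
  160 161 126  71  46  31]
 [164 164 162 131  56   0   1   7  14  22  27  11  28  31  44  91 138 162
  158 127  77  44  32  34]
 [164 163 164 139  55   0   3  11  19   8  29  26  31  51 105 141 163 156
  131  73  36  30  36  27]
 [146 125 118 100  41   1  26  22  14  28  28  33  45 107 148 164 152 118
   75  40  28  32  27  37]
 [ 96 102 113  79  23   0  15  17  20  27  33  56 109 145 166 154 112  62
   38  38  32  30  32  32]
 [ 77  81  78  50  20   5  25  25  25  27  50 106 147 165 152 112  63  43
   33  33  24  25  31  34]
 [118  70  37  16  16  27  31  29  34  59 109 147 163 151 114  64  35  33
   37  33  28  33  34  32]
 [ 85  53  28  19  32  24  28  35  67 120 159 163 152 108  57  35  32  31
   29  28  26  34  38  34]
 [ 41  37  31  35  30  14  34  68 126 159 166 153 117  63  37  35  34  31
   34  30  39  36  35  29]
 [ 38  32  48  79  74  41  65 125 160 167 152 112  65  35  34  38  59  72
   68  57  47  47  61  68]
 [ 45  46  87 131 133  94 118 157 167 153 114  63  38  37  38  73 130 151
  157 141 124 130 144 151]
 [ 76  80 133 160 154 133 133 148 150 112  63  40  38  36  81 132 161 168
  169 162 162 161 164 168]
 [ 87 114 144 165 163 161 150 128  93  61  30  23  38  78 131 160 168 166
  165 165 167 168 166 165]]
```

Run:
```python
from h import *
c=cam('wrist')
A=onz('wrist',(209,279.35),.144,c);B=onz('wrist',(216,271.95),.144,c);u=B-A
print(A,B,np.degrees(np.arctan2(u[1],u[0])))
```

```text
[ 0.57164498 -0.0146015   0.144     ] [ 0.57819953 -0.02100563  0.144     ] -44.33496604029774
```

```bash
python3 -m creep '[{"gripper":65,"dx":-0.04,"dy":0,"dz":0,"roll":-1},{"gripper":65,"dx":-0.088,"dy":0,"dz":-0.03,"roll":-1},{"gripper":65,"dx":-0.088,"dy":0,"dz":-0.07,"roll":-1},{"gripper":65,"dx":-0.088,"dy":0,"dz":-0.1,"roll":-1},{"gripper":65,"dx":-0.088,"dy":0,"dz":-0.1,"roll":-1}]'
python3 - <<'E'
from h import *
save('wrist','g.png',(0,420,80,480),1.4)
c=cam('wrist')
for l in bot.landmark_of('ears','wrist')[:1]: print(l,onz('wrist',l['position'],.111,c))
E
```

```text
time: 8.45
position: [0.4801, -0.0129, 0.1429]
tcp_rot: [2.991, 1.563, 2.994]
force: [-0.0, 0.2, 0.6]
grip_width: 0.648
{'position': [237.6, 281.2], 'conf': 0.66} [ 0.48370648 -0.01318989  0.111     ]
```

View pics/g.png

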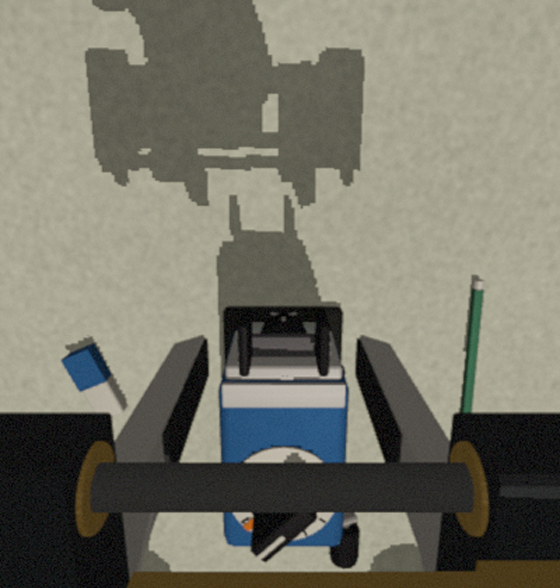

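```bash
python3 -m creep '[{"gripper":65,"dx":0.002,"dy":0,"dz":-0.025,"roll":0},{"gripper":65,"dx":0.002,"dy":0,"dz":-0.045,"roll":0},{"gripper":65,"dx":0.002,"dy":0,"dz":-0.045,"roll":0},{"gripper":5,"dx":0.002,"dy":0,"dz":-0.045,"roll":0},{"gripper":5,"dx":0.002,"dy":0,"dz":-0.045,"roll":0},{"gripper":5,"dx":0.002,"dy":0,"dz":-0.045,"roll":0},{"gripper":5,"dx":0.002,"dy":0,"dz":-0.045,"roll":0},{"gripper":5,"dx":0.002,"dy":0,"dz":-0.045,"roll":0},{"gripper":5,"dx":0.002,"dy":0,"dz":-0.045,"roll":0}]' 25
```

```text
time: 9.45
position: [0.4867, -0.0121, 0.1021]
tcp_rot: [1.001, 1.568, 1.004]
force: [-0.8, 3.9, 7.9]
grip_width: 0.331
```

```bash
python3 -c "
from h import *
print([bot.sense()[k].round(4) for k in('position','force')]);bot.camera('side');print([bot.sense()[k].round(4) for k in('position','force')])"
python3 -m creep '[{"gripper":5,"dx":-0.004,"dy":0,"dz":0,"roll":0},{"gripper":5,"dx":-0.008,"dy":0,"dz":0,"roll":0},{"gripper":5,"dx":-0.012,"dy":0,"dz":0,"roll":0},{"gripper":5,"dx":-0.016,"dy":0,"dz":0,"roll":0},{"gripper":5,"dx":-0.02,"dy":0,"dz":0,"roll":0},{"gripper":5,"dx":-0.024,"dy":0,"dz":0,"roll":0},{"gripper":5,"dx":-0.028,"dy":0,"dz":0,"roll":0},{"gripper":5,"dx":-0.028,"dy":0,"dz":0,"roll":0},{"gripper":5,"dx":-0.028,"dy":0,"dz":0,"roll":0}]'
python3 - <<'E'
from h import *
print([bot.sense()[k].round(4) for k in('position','force')])
save('wrist','i.png',(190,350,190,370),3.1)
for cn in ('wrist','top','side'):
    bot.camera(cn)
    for n,z in (('plate_top',.112),('ears',.111)):
        for l in bot.landmark_of(n,cn)[:1]: print(cn,n,l['conf'],np.round(l['position'],1),onz(cn,l['position'],z).round(4))
E
```

```text
[array([ 0.4867, -0.0121,  0.1021]), array([-0.7659,  3.9193,  7.9457])]
[array([ 0.4867, -0.0121,  0.1021]), array([-0.7804,  4.1156,  7.6021])]
time: 10.4
position: [0.4601, -0.0121, 0.1023]
tcp_rot: [0.455, 1.566, 0.458]
force: [6.3, 2.1, -8.1]
grip_width: 0.333
[array([ 0.4601, -0.0121,  0.1023]), array([ 6.3399,  2.0501, -8.1353])]
wrist plate_top 0.58 [288.3 281.3] [ 0.4762 -0.012   0.112 ]
wrist ears 0.93 [253.6 280.4] [ 0.4554 -0.0126  0.111 ]
side plate_top 0.55 [231.6 243.1] [ 0.4682 -0.0196  0.112 ]
side ears 0.54 [233.  236.5] [ 0.45   -0.0174  0.111 ]
```

View pics/i.png

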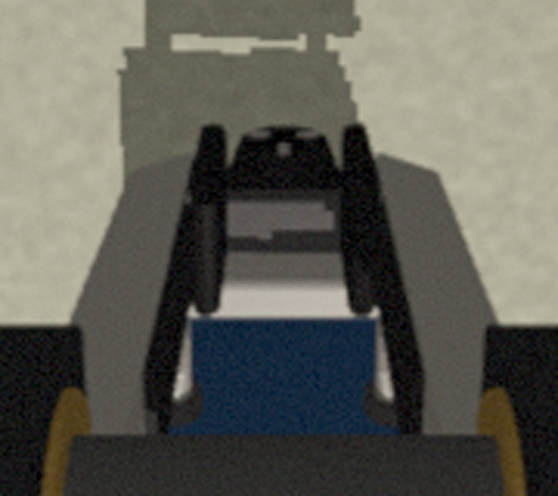

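Run:
```python
from h import *
c=cam('wrist')
for x in (213,356): print(onz('wrist',(190+126/3.1,190+x/3.1),.125,c))
for r in (285,318): print(r,[onz('wrist',(190+r/3.1,190+282/3.1),z,c).round(4) for z in (.112,.115)])
# home estimates from g.png: TCP pose then
for cn in('side','wrist','top'):
    im=bot.camera(cn).astype(int); red=(im[...,0]>60)&(im[...,0]>1.8*im[...,1])&(im[...,0]>1.8*im[...,2])
    K=cam(cn); ctr=proj(cn,(.507,-.012,.09),K)
    ys,xs=np.nonzero(red); m=(abs(ys-ctr[0])<40)&(abs(xs-ctr[1])<60)
    print(cn,ctr,[(int(a),int(b),im[a,b].tolist()) for a,b in zip(ys[m],xs[m])][:30])
im=bot.camera('side')[:,:,::-1]; r,q=map(int,proj('side',(.5,-.012,.1)))
cv2.imwrite('pics/j.png',cv2.resize(im[r-35:r+45,q-50:q+50],None,fx=7,fy=7,interpolation=cv2.INTER_CUBIC)); print(r-35,q-50)
```

```text
[ 0.4368861 -0.0235307  0.125    ]
[ 0.43680835 -0.00057009  0.125     ]
285 [array([ 0.4722, -0.0123,  0.112 ]), array([ 0.4706, -0.0123,  0.115 ])]
318 [array([ 0.4789, -0.0122,  0.112 ]), array([ 0.4772, -0.0123,  0.115 ])]
side (np.float64(231.79910175247068), np.float64(255.7056526348511)) [(222, 284, [174, 85, 44]), (222, 285, [173, 88, 44])]
wrist (np.float64(313.3385560831741), np.float64(281.0972495727715)) []
top (np.float64(244.30131531565826), np.float64(291.04211703560503)) []
194 203
```

View pics/j.png

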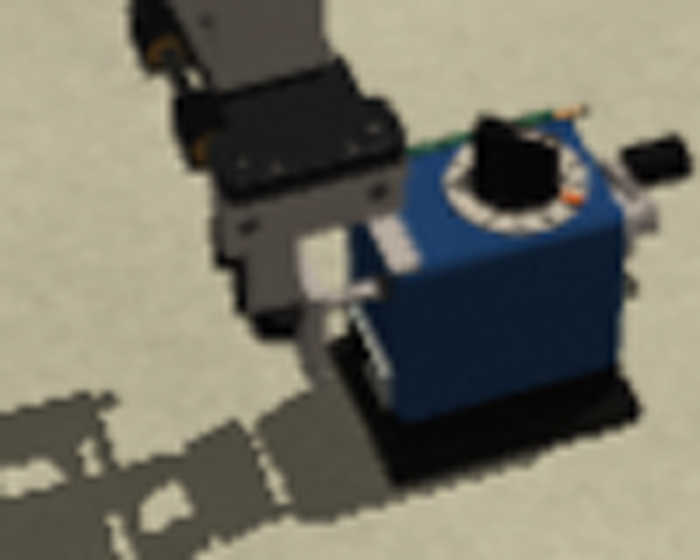

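Run:
```python
from h import *
im=bot.camera('side').astype(int)
for r in range(233,238): print(r,[(q,im[r,q].tolist()) for q in range(247,262)])
c=cam('side')
for z in (.08,.085,.09): print(z,[np.round(proj('side',(x,-.034,z),c),1).tolist() for x in (.479,.501,.507)])
```

```text
233 [(247, [182, 171, 159]), (248, [185, 176, 157]), (249, [188, 182, 155]), (250, [190, 184, 157]), (251, [189, 183, 156]), (252, [134, 133, 117]), (253, [50, 57, 62]), (254, [26, 35, 47]), (255, [34, 41, 52]), (256, [32, 36, 43]), (257, [26, 26, 29]), (258, [33, 38, 42]), (259, [37, 44, 53]), (260, [41, 51, 63]), (261, [29, 46, 69])]
234 [(247, [178, 167, 155]), (248, [181, 171, 156]), (249, [185, 178, 155]), (250, [184, 178, 152]), (251, [183, 176, 151]), (252, [134, 131, 117]), (253, [93, 92, 90]), (254, [103, 100, 97]), (255, [110, 109, 107]), (256, [82, 79, 76]), (257, [41, 38, 36]), (258, [23, 26, 30]), (259, [15, 27, 41]), (260, [14, 30, 49]), (261, [16, 32, 52])]
235 [(247, [166, 155, 144]), (248, [178, 167, 155]), (249, [176, 169, 150]), (250, [172, 165, 144]), (251, [168, 160, 141]), (252, [138, 131, 121]), (253, [152, 142, 133]), (254, [164, 152, 141]), (255, [161, 154, 143]), (256, [113, 107, 100]), (257, [49, 44, 42]), (258, [23, 25, 30]), (259, [15, 26, 40]), (260, [13, 27, 44]), (261, [12, 27, 44])]
236 [(247, [138, 128, 119]), (248, [149, 138, 128]), (249, [144, 134, 124]), (250, [159, 148, 137]), (251, [154, 143, 132]), (252, [128, 119, 110]), (253, [114, 106, 100]), (254, [96, 90, 84]), (255, [75, 71, 68]), (256, [72, 68, 65]), (257, [44, 42, 42]), (258, [21, 23, 29]), (259, [15, 26, 40]), (260, [13, 27, 44]), (261, [12, 27, 44])]
237 [(247, [75, 70, 65]), (248, [79, 73, 68]), (249, [97, 89, 83]), (250, [112, 104, 95]), (251, [105, 98, 88]), (252, [81, 76, 69]), (253, [96, 98, 92]), (254, [64, 68, 70]), (255, [19, 28, 41]), (256, [12, 24, 40]), (257, [14, 23, 35]), (258, [13, 24, 37]), (259, [13, 25, 42]), (260, [12, 27, 44]), (261, [13, 27, 43])]
0.08 [[242.2, 248.9], [240.2, 256.4], [239.6, 258.4]]
0.085 [[241.0, 248.8], [238.9, 256.3], [238.4, 258.4]]
0.09 [[239.7, 248.8], [237.7, 256.3], [237.1, 258.3]]
```

```bash
python3 -m creep '[{"gripper":5,"dx":-0.0025,"dy":0,"dz":0,"roll":0},{"gripper":5,"dx":-0.0025,"dy":0,"dz":0,"roll":0},{"gripper":5,"dx":-0.0025,"dy":0,"dz":0,"roll":0},{"gripper":5,"dx":-0.0025,"dy":0,"dz":0,"roll":0}]'
python3 - <<'E'
from h import *
for i in range(3):
    bot.camera('wrist'); s=bot.sense(); print([s[k].round(4) for k in('position','force')],s['grip_width'])
    for n,z in (('plate_top',.112),('ears',.111)):
        for l in bot.landmark_of(n,'wrist')[:1]: print(n,l['conf'],onz('wrist',l['position'],z).round(4))
im=bot.camera('side').astype(int)
for r in range(234,238): print(r,[(q,im[r,q].tolist()) for q in range(253,260)])
E
```

```text
time: 11.55
position: [0.4591, -0.0121, 0.1022]
tcp_rot: [0.253, 1.563, 0.256]
force: [6.7, 2.4, -9.3]
grip_width: 0.332
[array([ 0.4591, -0.0121,  0.1022]), array([ 5.747 ,  1.0471, -9.1606])] 0.3297515541437064
plate_top 0.92 [ 0.4741 -0.0127  0.112 ]
ears 0.67 [ 0.4559 -0.0124  0.111 ]
[array([ 0.4591, -0.0121,  0.1023]), array([ 6.1522,  2.1529, -9.2932])] 0.32935443023563804
plate_top 0.62 [ 0.4731 -0.0128  0.112 ]
ears 0.7 [ 0.4552 -0.013   0.111 ]
[array([ 0.4591, -0.0121,  0.1023]), array([ 6.0291,  1.6894, -8.856 ])] 0.3309112057033059
plate_top 0.63 [ 0.4753 -0.0134  0.112 ]
ears 0.58 [ 0.4538 -0.0121  0.111 ]
234 [(253, [93, 92, 90]), (254, [107, 105, 103]), (255, [113, 112, 110]), (256, [82, 79, 76]), (257, [41, 38, 36]), (258, [21, 24, 29]), (259, [16, 27, 41])]
235 [(253, [153, 143, 133]), (254, [173, 165, 155]), (255, [166, 160, 150]), (256, [114, 108, 100]), (257, [49, 45, 42]), (258, [23, 26, 30]), (259, [16, 26, 40])]
236 [(253, [115, 107, 100]), (254, [100, 94, 88]), (255, [78, 73, 70]), (256, [72, 67, 65]), (257, [46, 43, 42]), (258, [21, 23, 29]), (259, [16, 26, 40])]
237 [(253, [96, 98, 92]), (254, [64, 69, 69]), (255, [18, 29, 42]), (256, [11, 23, 40]), (257, [14, 23, 35]), (258, [14, 24, 38]), (259, [13, 26, 42])]
```

```bash
python3 -c "
from bench import bot
print(bot.close_job(), bot.sense()['time'])"
```

```text
the job is handed in; nothing more can be done
the job is handed in; nothing more can be done
```

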